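# Start the service-wash machine

### The arm

A 7-joint arm with a two-finger parallel gripper is mounted at the origin on the work surface. World frame = base frame: x ahead of the robot, y to its left, z up, the work surface at z = 0. Lengths are in mm, angles in rad, forces in N, time in s.
With the tool pointing down it reaches from about 425 to 950 mm from the base axis. Payload 16.7 kg.
Tool frame: the origin (TCP) lies midway between the tips of the shut fingers; the grasp point (between the pads) lies robot.pinch_z behind it (robot.pinch_z is the distance from the TCP to the grasp point, in mm); x points along the fingers, z is the direction in which the jaws open and shut, and the axes are right-handed (so a half turn about x gives the same grasp; the last joint's range is limited). The gripper opens to 94 mm and grips with 3 to 60 N. Pads are 16 mm wide; open, the fingers measure 119 mm over their backs; the gripper's body (75 mm by 177 mm) begins 78 mm behind the grasp point.
Start: joints at [-1.3, 0.426, 0.074, 1.606, -0.034, 1.111, -0.067], TCP at [275.114, 616.349, 205.467] pointing down, gripper open.
Joint ranges: [-2.85, 2.85], [-0.5, 2.14], [-1.23, 1.37], [0.21, 2.46], [-1.02, 4.16], [0.16, 2.05], [-2.73, 2.73]. Speed limits (rad/s): [1.89, 1.89, 2.39, 2.39, 3.01, 3.01, 3.01].

### API

Orientations are given as a unit quaternion [x, y, z, w].
In Python, from workcell import robot, eyes, ticket gives the robot as it stands. The module is installed in compiled form; this text tells all that it offers.
- The arm moves only by the tool arm_command, never from a script. Its argument "steps" is a list that holds one entry, the list of rows, each a list of 7 numbers: the turn, a rotation vector about the tool's x, y, z in degrees, then the shift along the tool's x, y, z in m, then the gripper command: -1 is shut, 1 is fully open, values between are in proportion. A call has 1 to 5 rows; each row is the pose to reach, as a shift and turn from the pose commanded when the call began, along the tool's axes at that moment; what a row does not reach only later rows make up. A row lasts 1/12 s, in which the tool goes at most 41.7 mm and 7.16 degrees, less where a joint would pass 70% of its speed; a pose out of reach is approached as far as the arm can. A call with a gripper value outside its range is refused whole. The fingers move at their own pace and stop on an object; "newtons" is the grip in N (left out, the last holds). Time passes only in rows, so rows that repeat a pose let the fingers close. It gives the time, the measured TCP pose, the force and the opening at its end, in the units of the state.
- robot.observe(): the state, without advancing time (a new reading comes with each control period).
- eyes.snapshot(name): name is "scene" or "top" or "wrist"; returns a dict with "img" (400x640x3 uint8, red, green, blue), "fovy" (degrees; the focal length in pixels is half the picture's height over the tangent of half this angle, whatever the lens; pixels are square), "cx", "cy" (the principal point, pixels), "k1" (the pictures are not rectified: a ray, as slopes to the right and down, at radius r is drawn at 1 + k1 r^2 times it, then the intrinsics apply), "world_from_camera" (4x4, takes a point from camera to world coordinates). Camera axes: x right, y up, looking along -z (the intrinsics and any distortion apply to the point x, -y, -z); pixel columns grow to the right and rows downward; lengths in mm; the calibration is good to about 2 mm. A picture is of the moment at which its call begins. There is no depth.
- ticket.close_job(): hands the job in, once; it reports no verdict.
The state is a dict: "time_s": time; "joints": joint angles; "qd": joint speeds; "joint_torque": joint torques, N m; "position": TCP position; "ee_rot": TCP orientation; "contact_force": force on the tool from outside, world axes, zero at the start; "wrist_torque": the same for the moment, N m; "width": opening from 0.0 (shut) to 1.0 (fully open).
Only numpy, scipy, OpenCV 4.12 (cv2) and the standard library are available. Lean on these libraries where they do the work, as an engineer would, in place of code of your own. Each camera call takes 0.05 s, during which the arm holds its last target.

### The job

Start the washer in front of you, whose lid stands open: ease the lid gently shut, turn its big programme dial until the white pointer line stands on the solid triangular mark beside it, then press the start button fully down and let it spring back. Leave the small water-level dial as it is set, and do not disturb the cup and soap on its deck or the jug and spray bottle behind it.

Things in the scene. Friction and masses are not known exactly. Their poses are not given: they have to be found in the camera images.
- washer: White top-loading washing machine standing on the floor in front of the robot, 460 mm wide (its x) and 500 mm deep (its y). Origin: centre of its flat top deck, at deck height; z up; x runs, at zero yaw, away from the robot; y points to the machine's front, where a person would stand. The lid lies over the deck; a 55 mm strip of deck stays free in front of it
- panel_centre (a point): Middle of the control panel's face: a raised strip along the washer's rear edge, 460 mm (along x) by 125 mm, sloping 0.26 rad (15 deg) down towards the machine's front; its outward normal, the axis of dials and button, is (0, 0.257, 0.966) in the washer's frame. Along it, in washer x: start button at -0.11, big programme dial at +0.01, small water-level dial at +0.125
- lid (a joint): Angle of the lid, rad: 0 shut, growing as it opens (0.55 to 1.05 at the start). White with a grey window, 340 mm wide, 290 mm from hinge to front edge, 18 mm thick, about 0.7 kg; the hinge line runs along the washer's x at the panel side, the front edge rises. A stiff, damped hinge: it stays at any angle; 2 to 8 N down on its upper face, 190 mm from the hinge, close it
- lid_hinge (a point): Middle of the lid's hinge line, 100 mm behind the washer's centre and 11 mm above the deck, mid-thickness of the lid
- lid_push (a point): A good spot to push on: on the lid's upper face, on its centre line, 190 mm from the hinge line and 9 mm above the lid's mid-plane; it moves with the lid. While the lid is open its front edge stands up to 260 mm above the deck: come in over it
- programme_dial (a joint): Angle of the big programme dial, rad, growing clockwise as seen from above the panel (range 0 to 5.76): at 0 the pointer is at the small round mark at the rear of the panel; at 2.094 (120 deg) it is on the triangular mark. 0.4 to 1.5 at the start. Holds by friction of about 0.04 N m, no detents
- dial_grip (a point): On the axis of the programme dial, 27 mm off the panel face: where to hold. The dial is a grey disc 64 mm across and 4 mm thick on the panel face, carrying an upright grip bar 14 mm wide, 56 mm long and rising to 30 mm off the panel face; a white pointer line runs along one half of the bar, over that end and out to the rim
- dial_pointer (a point): Outer end of the white pointer line on top of the grip bar, 27 mm from the dial's axis, 30 mm off the panel face
- index_mark (a point): On the panel face, at the inner tip of the solid black triangular mark, 40 mm from the dial's axis: where the pointer must aim. The other marks round the dial, every 30 deg, are thin short ticks and one small round dot
- start_button (a joint): Travel of the start button, m: 0 released, 0.006 fully down. A spring drives it back; fully down takes 5 N
- start_button_top (a point): Centre of the top face of the start button: a grey round cap 28 mm across in a white collar 44 mm across and 12 mm high; the top stands 22 mm off the panel face when released and moves with the cap, along the panel's normal
- level_pointer (a point): Rim end of the pointer line of the small round water-level dial (34 mm across at its foot, 25 mm above, 18 mm high), 12 mm from its axis. Leave alone
- dosing_cup: White dosing cup, 52 mm across, 45 mm high, standing on the deck strip in front of the lid; origin at its underside. Leave in place
- stain_soap: White bar of stain soap, 75 x 35 x 22 mm, lying on the deck strip in front of the lid; origin at its underside. Leave in place
- detergent_jug: Blue detergent jug, 100 x 75 mm, 190 mm high, on the wooden-topped partition behind the panel (top 140 mm above the table); origin at its underside. Leave in place
- spray_bottle: White spray bottle, 68 mm across, 176 mm high, on the same partition; origin at its underside. Leave in place

How it is judged (in metres and radians):
On the way, in this order (a step that is already met when the one before it is completed fails the run):
1. the lid is shut and the programme dial's pointer is on the triangular mark (value of joint lid below 0.04 rad and value of joint programme_dial between 1.994 and 2.194 rad), for 0.2 s.
2. the start button is fully down, with the lid shut and the dial on the mark (all of step 1 and value of joint start_button above 0.005 m), for 0.05 s.
At the end, for the whole second after the job is handed in: The lid is shut (under 0.04 rad, about 11 mm at its front edge), the programme dial's pointer is within 0.1 rad (about 6 deg) of the triangular mark (2.094 rad), and the start button, having been pressed at least 5 of its 6 mm with lid and dial so, is back up (within 1 mm) (all of step 1 and value of joint start_button below 0.001 m); the robot touches nothing.
It fails at once if the lid is slammed (moves faster than 3 rad/s) (velocity of joint lid below -3 rad/s).
It fails at once if the water-level dial is turned (its pointer moves by more than 4 mm, about 0.3 rad) (distance of level_pointer from where it was at the start of the episode above 0.004 m).
It fails at once if the cup, the soap, the jug or the spray bottle is moved by more than 40 mm (distance of any of dosing_cup, stain_soap, detergent_jug, spray_bottle from where it was at the start of the episode above 0.04 m).
It also fails if it takes over 64 s, if anything falls off the work surface, if the arm or the gripper's body presses on something with over 40 N, if the wrist force passes 120 N, or if a joint passes its speed limit or range.

## Working session

There is one attempt and no reset: what is moved stays moved. The work goes in short steps, Python scripts to look and compute and a tool call to move; the robot and the scene stay as the last step left them, time stands still between calls to the robot, and variables do not carry over. Pictures are saved under pics/ and viewed, and the job is handed in when it is done.

Besides the shell and the picture viewer there is one more tool, called after "Emit:" as name(argument=value, ...) on one line, values as JSON. arm_command: Moves the arm, as the interface text tells. Its arguments: {"type":"object","properties":{"steps":{"type":"array","items":{"type":"array","items":{"type":"array","items":{"type":"number"}}}},"newtons":{"type":"number"}},"required":["steps"]}

```bash
mkdir -p pics; cat > h.py <<'E'
import numpy as np, cv2
from workcell import robot, eyes, ticket
def snap(n,f=None):
    s=eyes.snapshot(n)
    if f: cv2.imwrite('pics/'+f,cv2.cvtColor(s['img'],cv2.COLOR_RGB2BGR))
    return s
def K(s):
    f=200/np.tan(np.radians(s['fovy'])/2); return np.array([[f,0,s['cx']],[0,f,s['cy']],[0,0,1.]])
def ray(s,px):
    k=K(s); p=cv2.undistortPoints(np.array([[px]],float),k,np.array([s['k1'],0,0,0.]))[0,0]
    # check fixed-point
    T=np.array(s['world_from_camera']); d=T[:3,:3]@np.array([p[0],-p[1],-1.]); return T[:3,3],d/np.linalg.norm(d)
def onz(s,px,z):
    o,d=ray(s,px); return o+d*(z-o[2])/d[2]
def onplane(s,px,p0,n):
    o,d=ray(s,px); return o+d*(np.dot(np.array(p0)-o,n)/np.dot(d,n))
def tri(a,pa,b,pb):
    A=[];B=[]
    o1,d1=ray(a,pa);o2,d2=ray(b,pb)
    t=np.linalg.lstsq(np.c_[d1,-d2],o2-o1,rcond=None)[0]
    q1=o1+d1*t[0];q2=o2+d2*t[1]; return (q1+q2)/2,np.linalg.norm(q1-q2)
def proj(s,P):
    T=np.linalg.inv(np.array(s['world_from_camera'])); c=T[:3,:3]@np.array(P)+T[:3,3]
    x=np.array([c[0],-c[1]])/-c[2]; r=x@x; x=x*(1+s['k1']*r); k=K(s); return k[0,0]*x+k[:2,2]
E
python3 - <<'E'
from h import *
for n in ['scene','top','wrist']:
    s=snap(n,n+'1.png'); print(n,s['fovy'],s['cx'],s['cy'],s['k1']);print(np.round(s['world_from_camera'],3))
o=robot.observe(); print(o,robot.pinch_z)
E
```

```text
scene 50.32437548375656 317.934305376519 192.93225139844827 0.0036264084215405076
[[ 2.110000e-01 -5.890000e-01  7.800000e-01  1.519187e+03]
 [ 9.770000e-01  1.320000e-01 -1.650000e-01 -2.756340e+02]
 [-6.000000e-03  7.980000e-01  6.030000e-01  9.261960e+02]
 [ 0.000000e+00  0.000000e+00  0.000000e+00  1.000000e+00]]
top 45.90110344683292 319.277507740651 196.74709819853638 -0.10759455111652325
[[-2.000000e-02  9.940000e-01 -1.060000e-01  4.534420e+02]
 [-1.000000e+00 -1.700000e-02  2.600000e-02 -4.716100e+01]
 [ 2.400000e-02  1.070000e-01  9.940000e-01  1.334167e+03]
 [ 0.000000e+00  0.000000e+00  0.000000e+00  1.000000e+00]]
wrist 65.20579008127682 318.4579060684062 199.831974039103 -0.0614813246252098
[[ 4.08000e-01 -8.74000e-01 -2.64000e-01  1.98173e+02]
 [ 9.13000e-01  3.91000e-01  1.17000e-01  6.51498e+02]
 [ 0.00000e+00 -2.88000e-01  9.57000e-01  3.83835e+02]
 [ 0.00000e+00  0.00000e+00  0.00000e+00  1.00000e+00]]
{'time_s': 0.15, 'joints': array([-1.30050764,  0.42656114,  0.07386207,  1.60647106, -0.03413404,
        1.11079672, -0.0670629 ]), 'qd': array([ 0.00096632, -0.00099433,  0.00073481, -0.00303003, -0.00060813,
        0.00090086,  0.00024411]), 'joint_torque': array([ 2.73067759e-03, -9.36280704e+01,  3.66862178e+00, -4.54429972e+01,
       -4.87334467e-02,  1.80383341e-02,  1.23818145e-04]), 'position': array([274.98195764, 616.06851193, 204.94991128]), 'ee_rot': array([-0.38504113,  0.59349127,  0.38464582,  0.59292414]), 'contact_force': array([0.10571806, 1.14965589, 0.62218081]), 'wrist_torque': array([-0.04584774,  0.04614598, -0.02372325]), 'width': 0.9996393064419715} 18.8
```

View pics/scene1.png

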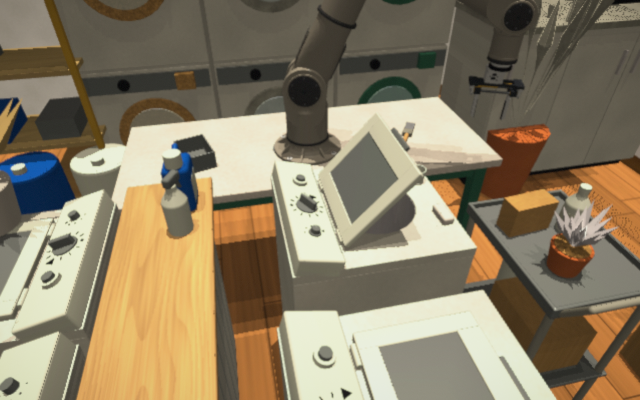

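View pics/top1.png

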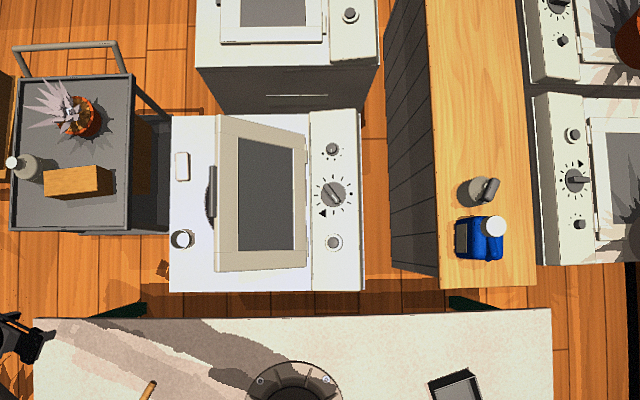

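View pics/wrist1.png

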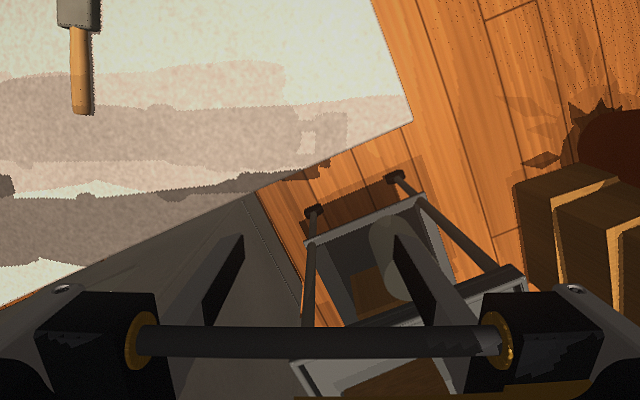

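The scene view shows the washer with its panel at (308,203) and the open lid. In the top view the button is near (334,242), the dial (333,194), the level dial (333,149) and the triangle (322,212). I'll zoom in next.

```bash
python3 - <<'E'
import cv2
t=cv2.imread('pics/top1.png'); cv2.imwrite('pics/t_z.png',cv2.resize(t[100:300,160:370],None,fx=3.5,fy=2.9,interpolation=cv2.INTER_CUBIC)[:600])
cv2.imwrite('pics/t_p.png',cv2.resize(t[120:270,300:370],None,fx=4,fy=4,interpolation=cv2.INTER_CUBIC))
t=cv2.imread('pics/scene1.png'); cv2.imwrite('pics/s_z.png',cv2.resize(t[110:290,260:480],None,fx=3.3,fy=3.3,interpolation=cv2.INTER_CUBIC))
E
```

```text
(no output)
```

View pics/t_p.png

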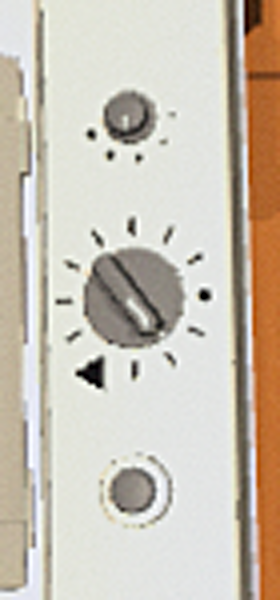

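View pics/s_z.png

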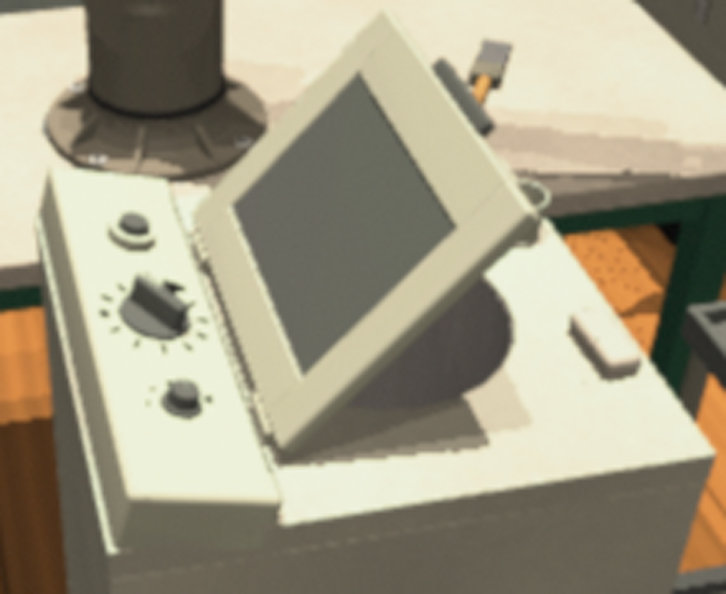

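View pics/t_z.png

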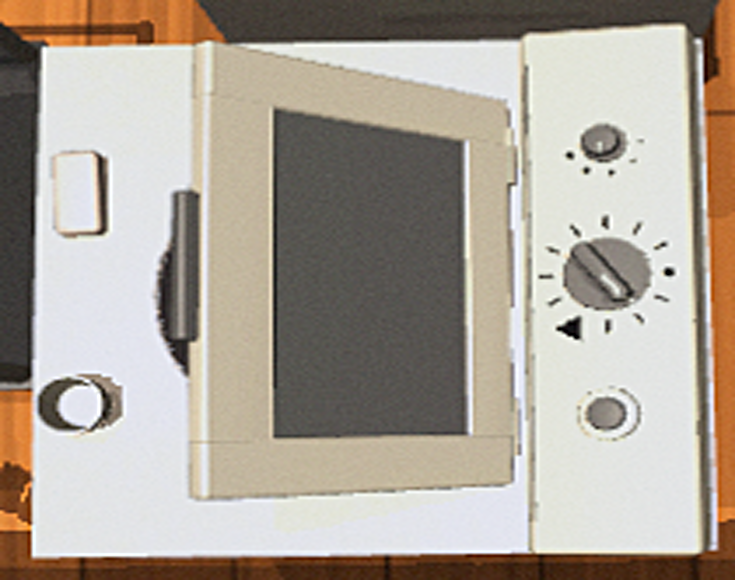

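```bash
python3 - <<'E'
from h import *
a=snap('top');b=snap('scene')
T=lambda u,v:(300+(u+.5)/4-.5,120+(v+.5)/4-.5)
S=lambda u,v:(260+(u+.5)/3.3-.5,110+(v+.5)/3.3-.5)
Z=lambda u,v:(160+(u+.5)/3.5-.5,100+(v+.5)/2.9-.5)
for n,p,q in [('button',T(132,491),S(134,222)),('level',T(128,114),S(184,390)),('pointer end',T(155,326),S(146,280)),('bar other',T(105,262),S(185,312)),('tri c',T(90,373),S(176,288)),('dot',T(204,295),S(104,313)),
 ('deck +x+y',Z(40,45),S(712,455)),('panel front +x',Z(523,37),S(278,502)),('panel rear +x',Z(686,27),S(128,500)),('panel rear -x',Z(704,553),S(50,172)),('panel front -x',Z(532,553),S(165,180)),
 ('lid tip -x',Z(201,497),S(382,14)),('lid tip +x',Z(203,43),S(537,215)),('soap',Z(80,193),S(604,335)),('lidhinge+x',Z(511,103),S(285,442))]:
    P,e=tri(a,p,b,q); print(n,P.round(1),round(e,1))
E
```

```text
button [ 464.2 -107.6  181.1] 0.3
level [ 698.4 -110.1  178. ] 0.5
pointer end [ 564.8 -119.2  190.5] 8.0
bar other [605.4 -91.7 181.9] 4.5
tri c [538.6 -83.9 156. ] 0.4
dot [ 584.2 -155.4  175.3] 0.7
deck +x+y [805.8 307.1 121.1] 5.9
panel front +x [800.6 -57.2 143.2] 2.7
panel rear +x [ 800.5 -173.9  171.5] 0.7
panel rear -x [ 346.2 -172.6  171. ] 3.3
panel front -x [346.2 -55.  144.5] 1.2
lid tip -x [406.5 141.7 337.2] 4.7
lid tip +x [743.3 145.1 338.7] 2.6
soap [665.9 272.  139.8] 0.7
lidhinge+x [741.  -41.7 146.6] 9.0
```

```bash
cat >> h.py <<'E'
from scipy.spatial.transform import Rotation as Rn
def pose():
    o=robot.observe(); return o['position'],Rn.from_quat(o['ee_rot']),o
def delta(Pt,Rt):
    p,R,o=pose()
    rv=np.degrees((R.inv()*Rt).as_rotvec()); sh=R.inv().apply(np.array(Pt)-p)/1000
    print('rot',rv.round(2),'shift m',sh.round(4),'t',round(o['time_s'],2),'p',p.round(1),'F',o['contact_force'].round(1),'w',round(o['width'],3),'J',o['joints'].round(2)); 
def frame(x,z):
    x=np.array(x,float);x/=np.linalg.norm(x); z=np.array(z,float); z-=x*(z@x); z/=np.linalg.norm(z)
    return Rn.from_matrix(np.c_[x,np.cross(z,x),z])
E
python3 - <<'E'
from h import *
p,R,o=pose(); print(R.as_matrix().round(3))
for s in (1,-1): delta([574,60,430],frame([0,0,-1],[s,0,0]))
a=snap('top')
for z in (115,120,125,130):
    print(z,[onz(a,(160+(u+.5)/3.5-.5,100+(v+.5)/2.9-.5),z).round(0)[:2] for u,v in ((33,556),(40,45))])
n=np.array([0,.257,.966]); c=np.array([583.8,-114.0,160.2])
T=lambda u,v:(300+(u+.5)/4-.5,120+(v+.5)/4-.5)
def ang(p,h):
    q=onplane(a,p,c+n*h,n)-c-n*h; e=q@np.array([0,-.966,.257]); return q.round(1),np.degrees(np.arctan2(-q[0],e)).round(1)
print(ang(T(155,326),28),ang(T(105,260),28),ang(T(204,295),0),ang(T(90,373),0),ang(T(105,373),0),ang(T(131,303),28))
E
```

```text
[[-0.    -0.913  0.408]
 [-0.001  0.408  0.913]
 [-1.    -0.    -0.001]]
rot [ 6.595e+01 -3.000e-02  2.000e-02] shift m [-0.2246 -0.4997 -0.3862] t 0.25 p [275.1 616.2 205.2] F [ 0.6 -0.3  0.1] w 0.996 J [-1.3   0.43  0.07  1.61 -0.03  1.11 -0.07]
rot [-1.1405e+02 -2.0000e-02 -3.0000e-02] shift m [-0.2246 -0.4997 -0.3862] t 0.25 p [275.1 616.2 205.2] F [ 0.6 -0.3  0.1] w 0.996 J [-1.3   0.43  0.07  1.61 -0.03  1.11 -0.07]
115 [array([346., 311.]), array([809., 312.])]
120 [array([347., 309.]), array([807., 310.])]
125 [array([347., 308.]), array([806., 309.])]
130 [array([348., 307.]), array([804., 307.])]
(array([-19.9, -16.3,   4.3]), np.float64(49.7)) (array([22.1, 13. , -3.5]), np.float64(-121.2)) (array([  0.9, -41.4,  11. ]), np.float64(-1.2)) (array([-45. ,  29.8,  -7.9]), np.float64(124.4)) (array([-45.3,  20.5,  -5.5]), np.float64(115.1)) (array([-5.2, -2.2,  0.6]), np.float64(66.2))
```

Emit:
arm_command(steps=[[[0,0,0,-0.04,0,0,-1],[0,0,0,-0.08,0,0,-1],[7,0,0,-0.11,-0.02,-0.02,-1],[14,0,0,-0.14,-0.05,-0.04,-1],[21,0,0,-0.165,-0.08,-0.06,-1]]])

```text
time_s: 0.72
position: [320.3, 533.6, 368.0]
ee_rot: [-0.269, 0.654, 0.269, 0.654]
contact_force: [0.0, 1.1, 0.1]
width: 0.685
```

```bash
python3 - <<'E'
from h import *
delta([575,75,420],frame([0,0,-1],[1,0,0]))
E
```

```text
rot [ 4.47e+01  2.00e-02 -6.00e-02] shift m [-0.0525 -0.5051 -0.1415] t 0.72 p [320.3 533.6 368. ] F [0.  1.1 0.1] w 0.685 J [-1.27  0.24  0.18  1.52 -0.04  1.39 -0.31]
```

Emit:
arm_command(steps=[[[7,0,0,-0.025,-0.04,-0.01,-1],[14,0,0,-0.05,-0.08,-0.02,-1],[21,0,0,-0.05,-0.12,-0.033,-1],[28,0,0,-0.05,-0.16,-0.045,-1],[35,0,0,-0.05,-0.2,-0.055,-1]]])

```text
time_s: 1.13
position: [417.5, 361.9, 416.9]
ee_rot: [-0.059, 0.704, 0.06, 0.705]
contact_force: [1.5, 0.9, 0.6]
width: 0.329
```

```bash
python3 - <<'E'
from h import *
delta([575,75,420],frame([0,0,-1],[1,0,0]))
E
```

```text
rot [ 9.62  0.04 -0.08] shift m [-0.0034 -0.3092  0.1073] t 1.13 p [417.5 361.9 416.9] F [1.5 0.9 0.6] w 0.329 J [-1.14  0.1   0.34  1.59 -0.03  1.46 -0.63]
```

Emit:
arm_command(steps=[[[7,0,0,-0.01,-0.035,0.012,-1],[9,0,0,-0.01,-0.07,0.024,-1],[9,0,0,-0.01,-0.105,0.036,-1],[9,0,0,-0.01,-0.14,0.049,-1],[9,0,0,-0.01,-0.175,0.061,-1]]])

```text
time_s: 1.55
position: [507.8, 200.0, 426.4]
ee_rot: [-0.006, 0.707, 0.006, 0.707]
contact_force: [1.0, 0.2, -0.4]
width: 0.007
```

```bash
python3 - <<'E'
from h import *
delta([575,75,420],frame([0,0,-1],[1,0,0]))
E
```

```text
rot [ 0.95  0.02 -0.04] shift m [ 0.0063 -0.1261  0.0651] t 1.55 p [507.8 200.  426.4] F [ 1.   0.2 -0.4] w 0.007 J [-0.95  0.08  0.5   1.59 -0.04  1.48 -0.43]
```

Emit:
arm_command(steps=[[[1,0,0,0,-0.035,0.018,-1],[1,0,0,0,-0.07,0.036,-1],[1,0,0,0,-0.105,0.054,-1],[1,0,0,0,-0.125,0.065,-1],[1,0,0,0,-0.125,0.065,-1]]])

```text
time_s: 1.97
position: [575.8, 72.4, 426.2]
ee_rot: [0.002, 0.707, -0.003, 0.707]
contact_force: [-0.1, -0.8, 0.0]
width: 0.004
```

```bash
python3 - <<'E'
from h import *
delta([575,80,280],frame([0,0,-1],[1,0,0]))
snap('scene','s2.png'); snap('wrist','w2.png')
E
```

```text
rot [-0.44  0.04  0.08] shift m [ 0.1462  0.0078 -0.001 ] t 1.97 p [575.8  72.4 426.2] F [-0.1 -0.8  0. ] w 0.004 J [-0.76  0.16  0.62  1.53 -0.09  1.48 -0.15]
```

View pics/s2.png

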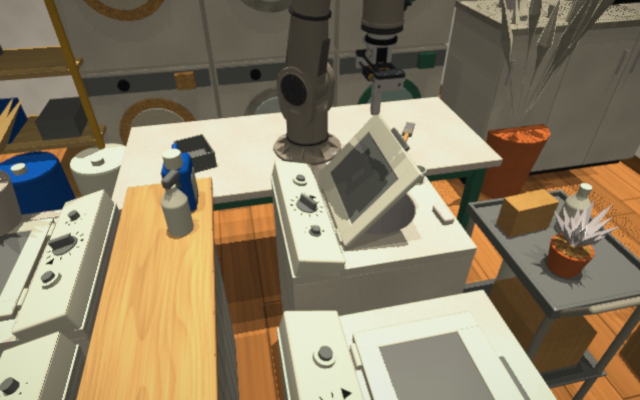

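View pics/w2.png

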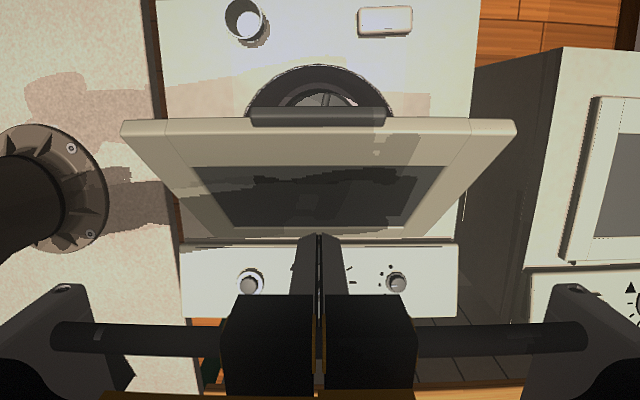

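The wrist view shows the tool above the window, with the lid's front edge at row 120 ahead of it. It is clear to descend.

Emit:
arm_command(steps=[[[0,0,0,0.03,0.004,0,-1],[0,0,0,0.06,0.008,0,-1],[0,0,0,0.09,0.008,0,-1],[0,0,0,0.11,0.008,0,-1],[0,0,0,0.12,0.008,0,-1]]])

```text
time_s: 2.48
position: [572.8, 87.4, 303.5]
ee_rot: [-0.001, 0.708, 0.0, 0.706]
contact_force: [-0.7, 0.4, -0.1]
width: 0.005
```

Emit:
arm_command(steps=[[[0,0,0,0.008,0,0,-1],[0,0,0,0.016,0,0,-1],[0,0,0,0.024,0.002,0,-1],[0,0,0,0.032,0.006,0,-1],[0,0,0,0.04,0.01,0,-1]]])

```text
time_s: 2.9
position: [575.3, 96.4, 267.1]
ee_rot: [0.001, 0.706, 0.0, 0.708]
contact_force: [-0.6, -0.9, 4.9]
width: 0.004
```

```bash
python3 - <<'E'
from h import *
delta([575,80,280],frame([0,0,-1],[1,0,0]))
snap('scene','s3.png'); snap('wrist','w3.png')
E
```

```text
rot [-0.06  0.14 -0.06] shift m [-0.0129 -0.0164 -0.0002] t 2.9 p [575.3  96.4 267.1] F [-0.6 -0.9  4.9] w 0.004 J [-0.76  0.25  0.59  1.77 -0.15  1.16 -0.13]
```

View pics/s3.png

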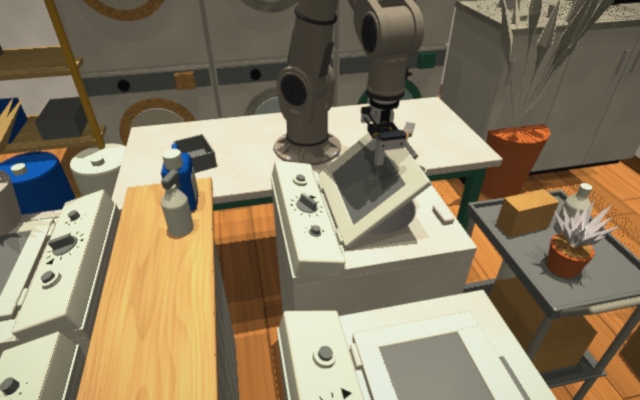

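The fingers are touching the lid at about 5 N, at about 190 mm from the hinge. Next I follow the arc.

Emit:
arm_command(steps=[[[0,0,0,0.0065,0.006,0,-1],[0,0,0,0.014,0.013,0,-1],[0,0,0,0.022,0.019,0,-1],[0,0,0,0.03,0.0245,0,-1],[0,0,0,0.039,0.03,0,-1]]])

```text
time_s: 3.42
position: [574.5, 126.4, 226.3]
ee_rot: [0.0, 0.707, -0.0, 0.707]
contact_force: [1.0, -3.8, 1.7]
width: 0.004
```

Emit:
arm_command(steps=[[[0,0,0,0.009,0.005,0,-1],[0,0,0,0.018,0.009,0,-1],[0,0,0,0.027,0.013,0,-1],[0,0,0,0.036,0.016,0,-1],[0,0,0,0.046,0.019,0,-1]]])

```text
time_s: 3.83
position: [574.4, 145.3, 180.3]
ee_rot: [0.0, 0.707, -0.0, 0.707]
contact_force: [1.2, -3.4, 2.2]
width: 0.006
```

```bash
python3 - <<'E'
from h import *
delta([575,152,135],frame([0,0,-1],[1,0,0]))
snap('scene','s4.png'); snap('wrist','w4.png')
E
```

```text
rot [-0.05 -0.   -0.01] shift m [0.0453 0.0067 0.0006] t 3.83 p [574.4 145.3 180.3] F [ 1.2 -3.4  2.2] w 0.006 J [-0.79  0.35  0.54  1.85 -0.21  1.   -0.16]
```

View pics/s4.png

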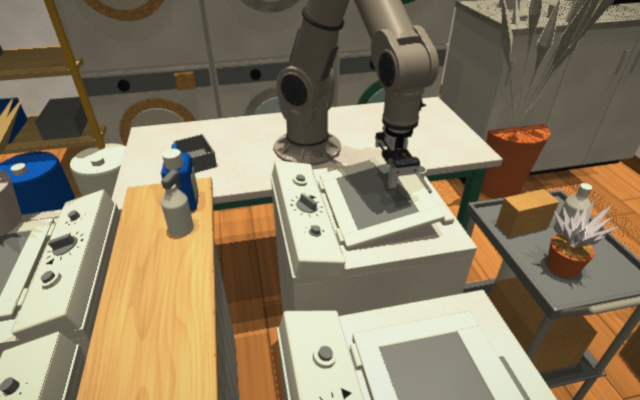

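The lid is about 15° open and following. I'm continuing.

Emit:
arm_command(steps=[[[0,0,0,0.008,0.001,0,-1],[0,0,0,0.016,0.002,0,-1],[0,0,0,0.023,0.002,0,-1],[0,0,0,0.029,0.002,0,-1],[0,0,0,0.034,0.002,0,-1]]])

```text
time_s: 4.35
position: [574.4, 147.0, 146.4]
ee_rot: [0.0, 0.707, -0.0, 0.707]
contact_force: [0.2, 2.9, 3.0]
width: 0.009
```

Emit:
arm_command(steps=[[[0,0,0,0.003,0,0,-1],[0,0,0,0.006,0,0,-1],[0,0,0,0.006,0,0,-1]]])

```text
time_s: 4.6
position: [574.3, 146.6, 140.6]
ee_rot: [0.0, 0.707, -0.001, 0.707]
contact_force: [-0.4, 0.2, 0.4]
width: 0.007
```

Emit:
arm_command(steps=[[[0,0,0,0.0015,0,0,-1],[0,0,0,0.003,0,0,-1],[0,0,0,0.003,0,0,-1]]])

```text
time_s: 4.85
position: [574.5, 146.6, 140.0]
ee_rot: [0.001, 0.707, -0.0, 0.707]
contact_force: [-12.5, -2.8, 33.7]
width: 0.001
```

```bash
python3 - <<'E'
from h import *
delta([575,152,135],frame([0,0,-1],[1,0,0]))
s=snap('scene','s5.png'); cv2.imwrite('pics/s5z.png',cv2.resize(cv2.imread('pics/s5.png')[130:290,260:480],None,fx=3.3,fy=3.3))
E
```

```text
rot [-0.09  0.   -0.06] shift m [0.005  0.0054 0.0005] t 4.85 p [574.5 146.6 140. ] F [-12.5  -2.8  33.7] w 0.001 J [-0.77  0.4   0.52  1.88 -0.25  0.93 -0.13]
```

View pics/s5z.png

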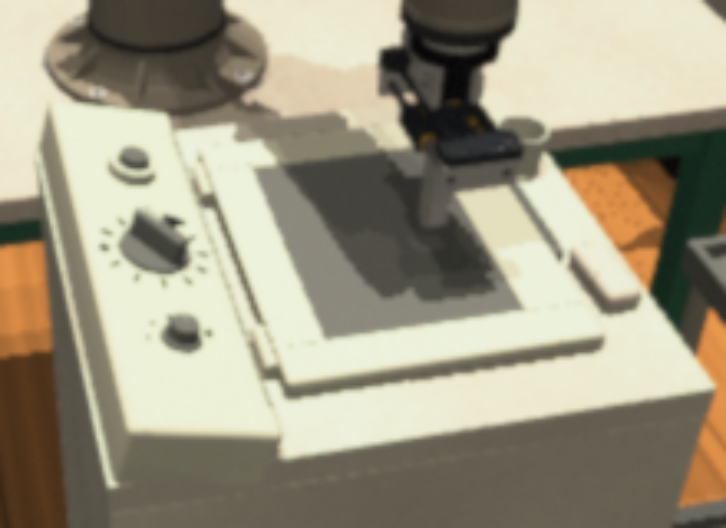

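The lid is down flat on its stop with 34 N of push. Backing off and heading for the dial.

Emit:
arm_command(steps=[[[0,0,0,-0.03,0,0,-0.1],[7,0,0,-0.06,-0.02,0,-0.1],[14,0,0,-0.09,-0.06,0,-0.1],[21,0,0,-0.11,-0.1,0,-0.1],[28,0,0,-0.12,-0.14,0,-0.1]]])

```text
time_s: 5.32
position: [574.7, 16.0, 257.4]
ee_rot: [0.174, 0.685, -0.172, 0.686]
contact_force: [0.7, -0.2, -0.2]
width: 0.323
```

```bash
cat >> h.py <<'E'
N=np.array([0,.257,.966]); REAR=np.array([0,-.966,.257]); X=np.array([1.,0,0]); C=np.array([583.8,-114.0,160.2])
def gripR(a):
    a=np.radians(a); return frame(-N, np.cos(a)*X+np.sin(a)*REAR)
E
python3 - <<'E'
from h import *
delta(C+N*85,gripR(54))
im=cv2.imread('pics/top1.png')
s=snap('top','t6.png')
cv2.imwrite('pics/t6z.png',cv2.resize(cv2.imread('pics/top1.png')[172:218,310:356],None,fx=12,fy=12,interpolation=cv2.INTER_CUBIC))
a=proj(s,C),proj(s,C+N*28)
print(a)
E
```

```text
rot [ 25.5   -9.83 -11.44] shift m [ 0.015  -0.0909  0.0593] t 5.32 p [574.7  16.  257.4] F [ 0.7 -0.2 -0.2] w 0.323 J [-0.73  0.26  0.72  1.81 -0.19  1.14 -0.44]
(array([333.75501521, 194.5037556 ]), array([331.41845172, 193.32277432]))
```

View pics/t6z.png

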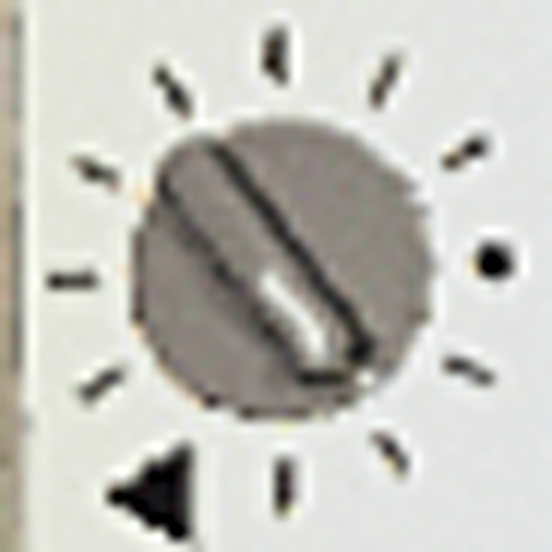

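View pics/t6.png

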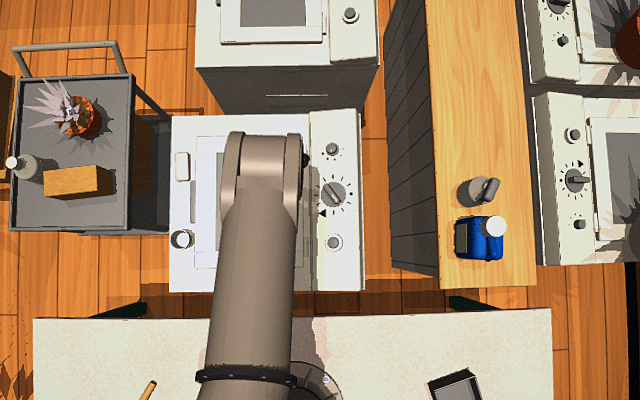

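The top view confirms the dial axis within about 1 mm. The bar lies at about 53° and the triangle at 120°. I'm aligning above the dial.

Emit:
arm_command(steps=[[[5,-2,-2,0,-0.02,0.013,-0.1],[10,-4,-4.6,0,-0.04,0.026,-0.1],[15,-6,-7,0.005,-0.06,0.039,-0.1],[20,-8,-9.2,0.01,-0.08,0.052,-0.1],[25,-9.8,-11.4,0.015,-0.091,0.0595,-0.1]]])

```text
time_s: 5.78
position: [583.6, -94.0, 240.4]
ee_rot: [0.233, 0.584, -0.398, 0.668]
contact_force: [0.6, 0.6, 0.0]
width: 0.451
```

Emit:
arm_command(steps=[[[0,0,0,0,0,0,-0.1],[0,0,0,0,0,0,-0.1]]])

```text
time_s: 5.95
position: [583.8, -90.6, 239.6]
ee_rot: [0.231, 0.587, -0.395, 0.668]
contact_force: [0.4, 0.5, 0.1]
width: 0.45
```

```bash
python3 - <<'E'
from h import *
delta(C+N*85,gripR(53))
delta(C+N*12,gripR(53))
s=snap('wrist','w7.png')
print(proj(s,C+N*30),proj(s,C), proj(snap('scene','s7.png'),C+N*30))
E
```

```text
rot [-0.01 -0.02  0.03] shift m [-0.0023 -0.0013  0.0018] t 5.95 p [583.8 -90.6 239.6] F [0.4 0.5 0.1] w 0.45 J [-0.81  0.35  0.88  1.83 -0.01  1.08 -0.88]
rot [-0.01 -0.02  0.03] shift m [ 0.0707 -0.0013  0.0018] t 5.95 p [583.8 -90.6 239.6] F [0.4 0.5 0.1] w 0.45 J [-0.81  0.35  0.88  1.83 -0.01  1.08 -0.88]
[321.65524653 220.49473199] [321.37344028 208.55188022] [308.23435837 198.21433513]
```

View pics/w7.png

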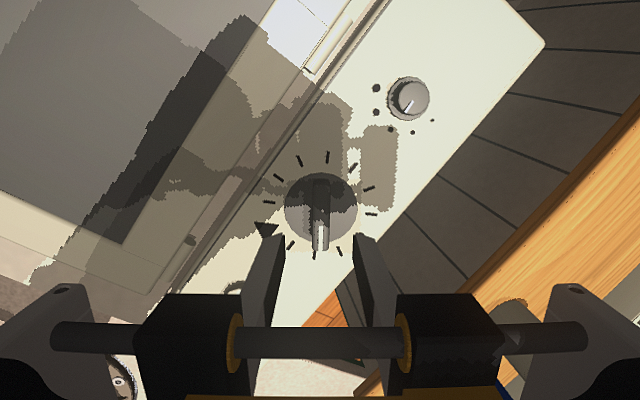

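View pics/s7.png

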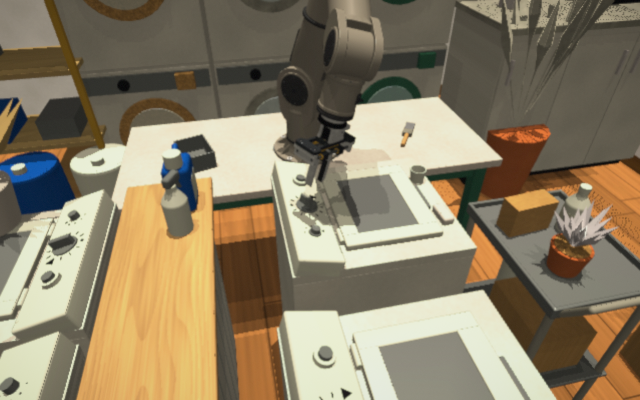

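The wrist view shows the bar upright, centred at about (320,215), between the fingers and matching the prediction (321.6,220). Descending.

Emit:
arm_command(steps=[[[0,0,0,0.02,-0.001,0.001,-0.1],[0,0,0,0.04,-0.001,0.002,-0.1],[0,0,0,0.055,-0.001,0.002,-0.1],[0,0,0,0.065,-0.001,0.002,-0.1],[0,0,0,0.07,-0.001,0.002,-0.1]]])

```text
time_s: 6.47
position: [584.0, -111.5, 172.2]
ee_rot: [0.232, 0.586, -0.395, 0.668]
contact_force: [-0.2, -0.8, -0.5]
width: 0.447
```

Emit:
arm_command(steps=[[[0,0,0,0,0,0,-1],[0,0,0,0,0,0,-1],[0,0,0,0,0,0,-1],[0,0,0,0,0,0,-1]]], newtons=12)

```text
time_s: 6.8
position: [584.9, -111.1, 173.6]
ee_rot: [0.232, 0.586, -0.396, 0.668]
contact_force: [0.7, 0.1, 0.4]
width: 0.203
```

```bash
python3 - <<'E'
from h import *
delta(C+N*12,gripR(53))
delta(C+N*12,gripR(120))
snap('wrist','w8.png')
E
```

```text
rot [-0.19  0.04 -0.07] shift m [ 0.0017 -0.0005 -0.0012] t 6.8 p [ 584.9 -111.1  173.6] F [0.7 0.1 0.4] w 0.203 J [-0.73  0.43  0.84  1.89 -0.07  0.93 -0.82]
rot [ 6.683e+01 -1.000e-02 -8.000e-02] shift m [ 0.0017 -0.0005 -0.0012] t 6.8 p [ 584.9 -111.1  173.6] F [0.7 0.1 0.4] w 0.203 J [-0.73  0.43  0.84  1.89 -0.07  0.93 -0.82]
```

View pics/w8.png

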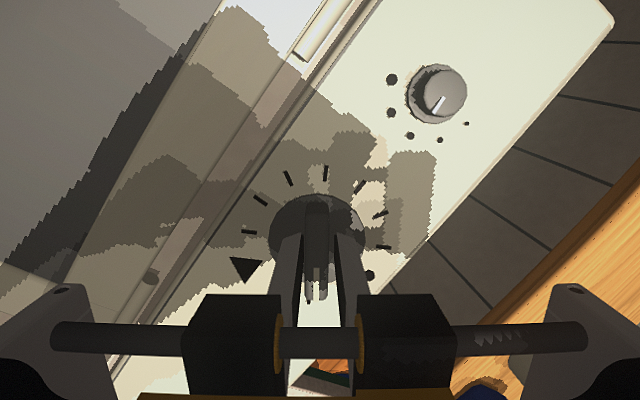

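Emit:
arm_command(steps=[[[0,0,0,0,0,0,-1],[0,0,0,0,0,0,-1],[0,0,0,0,0,0,-1],[0,0,0,0,0,0,-1]]], newtons=12)

```text
time_s: 7.18
position: [584.2, -110.3, 173.3]
ee_rot: [0.232, 0.586, -0.395, 0.668]
contact_force: [-5.8, 7.5, 7.2]
width: 0.145
```

Emit:
arm_command(steps=[[[5,0,0,0,0,-0.001,-1],[11,0,0,0,0,-0.001,-1],[17,0,0,0,0,-0.001,-1],[23,0,0,0,0,-0.001,-1],[29,0,0,0,0,-0.001,-1]]])

```text
time_s: 7.6
position: [584.1, -110.2, 173.3]
ee_rot: [0.393, 0.467, -0.531, 0.588]
contact_force: [-1.8, 0.6, 3.0]
width: 0.148
```

```bash
python3 - <<'E'
from h import *
delta(C+N*12,gripR(120))
snap('wrist','w9.png')
E
```

```text
rot [ 3.754e+01 -3.000e-02 -5.000e-02] shift m [ 0.0017 -0.0004  0.0002] t 7.6 p [ 584.1 -110.2  173.3] F [-1.8  0.6  3. ] w 0.148 J [-0.81  0.48  0.98  1.9  -0.17  0.94 -1.24]
```

View pics/w9.png

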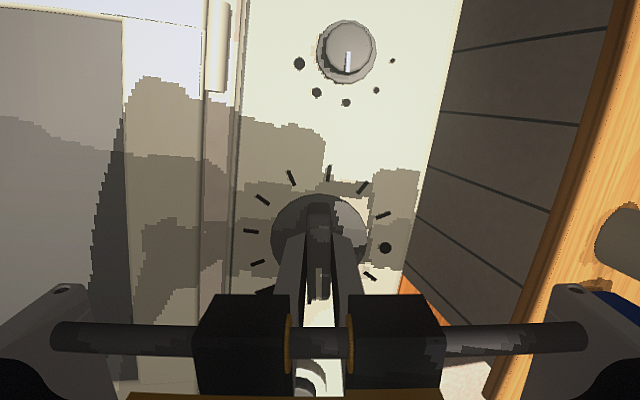

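The bar stays between the pads while the panel marks turn, so the dial is following. Remaining turn: 37.5°.

Emit:
arm_command(steps=[[[6,0,0,0,0,0,-1],[12,0,0,0,0,0,-1],[18,0,0,0,0,0,-1],[24,0,0,0,0,0,-1],[30,0,0,0,0,0,-1]]])

```text
time_s: 8.07
position: [584.1, -110.3, 173.3]
ee_rot: [-0.532, -0.313, 0.633, -0.466]
contact_force: [-2.8, 1.7, 4.8]
width: 0.152
```

Emit:
arm_command(steps=[[[4,0,0,0,0,0,-1],[7.5,0,0,0,0,0,-1],[7.5,0,0,0,0,0,-1]]])

```text
time_s: 8.32
position: [584.1, -110.3, 173.3]
ee_rot: [-0.561, -0.272, 0.653, -0.431]
contact_force: [-3.3, 2.9, 7.7]
width: 0.147
```

```bash
python3 - <<'E'
from h import *
delta(C+N*12,gripR(120))
snap('wrist','w10.png')
E
```

```text
rot [ 0.11  0.01 -0.04] shift m [ 0.0016 -0.0001  0.0004] t 8.32 p [ 584.1 -110.3  173.3] F [-3.3  2.9  7.7] w 0.147 J [-0.91  0.59  1.15  1.9  -0.34  0.96 -1.74]
```

View pics/w10.png

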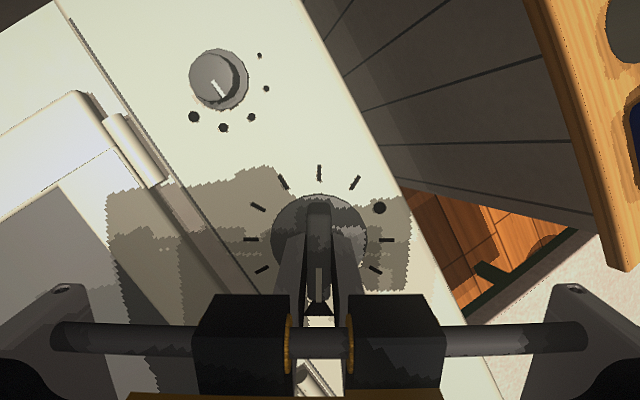

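The triangle's tip, at (319,305), lines up with the white line, at (319,285). Releasing and lifting off along the axis.

Emit:
arm_command(steps=[[[0,0,0,0,0,0,-0.1],[0,0,0,0,0,0,-0.1],[0,0,0,0,0,0,-0.1],[0,0,0,0,0,0,-0.1],[0,0,0,0,0,0,-0.1]]])

```text
time_s: 8.78
position: [583.8, -110.6, 172.7]
ee_rot: [-0.56, -0.273, 0.652, -0.432]
contact_force: [0.3, 0.6, 0.7]
width: 0.438
```

Emit:
arm_command(steps=[[[0,0,0,-0.02,0,0,-0.1],[0,0,0,-0.05,0,0,-0.1],[0,0,0,-0.08,0,0,-0.1],[0,0,0,-0.11,0,0,-0.1],[0,0,0,-0.11,0,0,-0.1]]])

```text
time_s: 9.2
position: [585.9, -81.7, 283.4]
ee_rot: [-0.562, -0.272, 0.651, -0.433]
contact_force: [-0.5, 0.2, 0.3]
width: 0.45
```

```bash
python3 - <<'E'
from h import *
B=np.array([464.2,-107.6,181.1])
for a in (120,53): delta(B+N*40,gripR(a))
w=snap('wrist','w11.png'); t=snap('top','t11.png'); s=snap('scene','s11.png')
print(proj(w,C),proj(w,B),proj(t,B),proj(s,B))
cv2.imwrite('pics/t11z.png',cv2.resize(cv2.imread('pics/t11.png')[140:270,270:370],None,fx=4,fy=4,interpolation=cv2.INTER_CUBIC))
E
```

```text
rot [ 0.31 -0.16 -0.26] shift m [ 0.0649 -0.1066  0.0594] t 9.2 p [585.9 -81.7 283.4] F [-0.5  0.2  0.3] w 0.45 J [-1.05  0.49  1.29  1.78 -0.23  1.17 -1.82]
rot [-6.671e+01  1.000e-02 -3.300e-01] shift m [ 0.0649 -0.1066  0.0594] t 9.2 p [585.9 -81.7 283.4] F [-0.5  0.2  0.3] w 0.45 J [-1.05  0.49  1.29  1.78 -0.23  1.17 -1.82]
[320.85388916 194.59958164] [376.22788781 295.50943696] [332.70440657 242.39745743] [300.30367749 176.93405798]
```

View pics/w11.png

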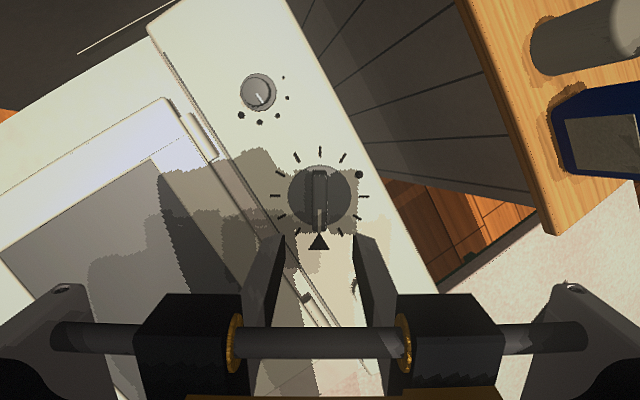

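View pics/t11z.png

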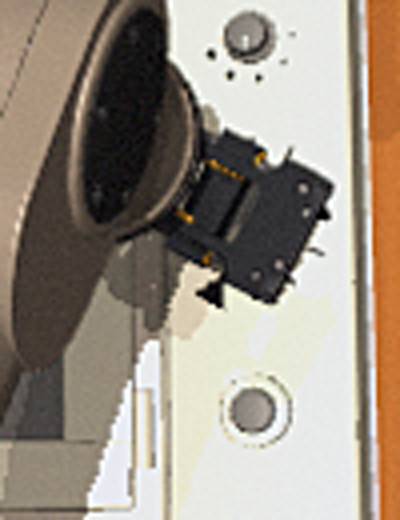

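The wrist view shows the pointer line from (320,195) to (319,225) aimed at the triangle tip at (318,235). The dial is set, so the button is next.

Emit:
arm_command(steps=[[[-7,0,0,0,-0.01,0.005,-1],[-14,0,0,0,-0.03,0.015,-1],[-21,0,0,0,-0.05,0.027,-1],[-28,0,0,0,-0.07,0.039,-1],[-35,0,0,0,-0.09,0.05,-1]]])

```text
time_s: 9.77
position: [484.7, -81.9, 278.2]
ee_rot: [0.413, 0.448, -0.549, 0.573]
contact_force: [-1.6, 0.3, 1.8]
width: 0.131
```

```bash
python3 - <<'E'
from h import *
B=np.array([464.2,-107.6,181.1])
for a in (53,20,0): delta(B+N*50,gripR(a))
E
```

```text
rot [-33.6    0.06   0.23] shift m [ 0.0506 -0.0203 -0.0014] t 9.77 p [484.7 -81.9 278.2] F [-1.6  0.3  1.8] w 0.131 J [-1.39  0.09  1.33  1.99  0.19  1.16 -1.64]
rot [-6.659e+01 -1.000e-02  2.400e-01] shift m [ 0.0506 -0.0203 -0.0014] t 9.77 p [484.7 -81.9 278.2] F [-1.6  0.3  1.8] w 0.131 J [-1.39  0.09  1.33  1.99  0.19  1.16 -1.64]
rot [-8.659e+01 -6.000e-02  2.500e-01] shift m [ 0.0506 -0.0203 -0.0014] t 9.77 p [484.7 -81.9 278.2] F [-1.6  0.3  1.8] w 0.131 J [-1.39  0.09  1.33  1.99  0.19  1.16 -1.64]
```

Emit:
arm_command(steps=[[[-7,0,0,0,-0.005,0,-1],[-14,0,0,0,-0.01,0,-1],[-21,0,0,0,-0.015,0,-1],[-28,0,0,0,-0.02,-0.001,-1],[-35,0,0,0,-0.02,-0.001,-1]]])

```text
time_s: 10.18
position: [465.5, -81.1, 279.0]
ee_rot: [0.223, 0.592, -0.388, 0.67]
contact_force: [0.8, -0.0, -0.6]
width: 0.002
```

Emit:
arm_command(steps=[[[-7,0,0,0,0,0,-1],[-14,0,0,0,0,0,-1],[-21,0,0,0,0,0,-1],[-21,0,0,0,0,0,-1]]])

```text
time_s: 10.52
position: [466.2, -81.1, 279.3]
ee_rot: [0.097, 0.653, -0.273, 0.7]
contact_force: [-0.1, 0.6, -0.4]
width: 0.006
```

```bash
python3 - <<'E'
from h import *
B=np.array([464.2,-107.6,181.1])
for a in (30,): delta(B+N*20,gripR(a)); delta(B-N*6,gripR(a))
w=snap('wrist','w12.png'); t=snap('top','t12.png'); s=snap('scene','s12.png')
print(proj(w,B))
cv2.imwrite('pics/s12z.png',cv2.resize(cv2.imread('pics/s12.png')[100:260,250:400],None,fx=3.7,fy=3.7,interpolation=cv2.INTER_CUBIC))
E
```

```text
rot [-0.59 -0.11  0.  ] shift m [ 0.0817 -0.0013 -0.0013] t 10.52 p [466.2 -81.1 279.3] F [-0.1  0.6 -0.4] w 0.006 J [-1.55 -0.17  1.31  2.02  0.44  1.27 -0.94]
rot [-0.59 -0.11  0.  ] shift m [ 0.1077 -0.0013 -0.0013] t 10.52 p [466.2 -81.1 279.3] F [-0.1  0.6 -0.4] w 0.006 J [-1.55 -0.17  1.31  2.02  0.44  1.27 -0.94]
[317.40583405 202.42793086]
```

View pics/w12.png

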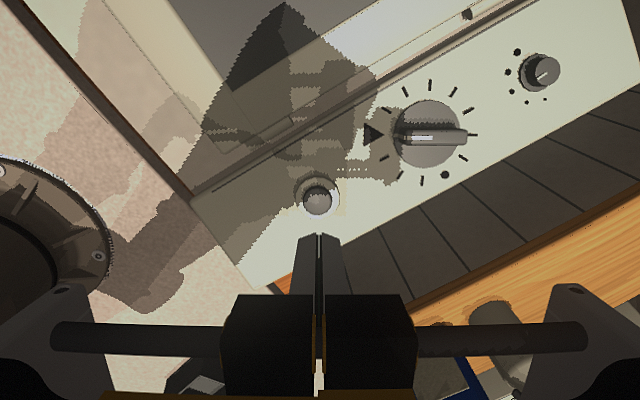

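View pics/s12z.png

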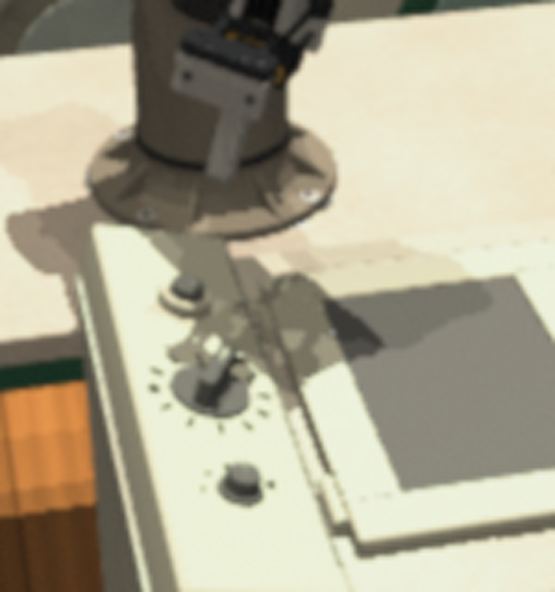

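```bash
python3 - <<'E'
from h import *
cv2.imwrite('pics/w12z.png',cv2.resize(cv2.imread('pics/w12.png')[75:200,350:490],None,fx=5.5,fy=4.8,interpolation=cv2.INTER_CUBIC))
E
```

```text
(no output)
```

View pics/w12z.png

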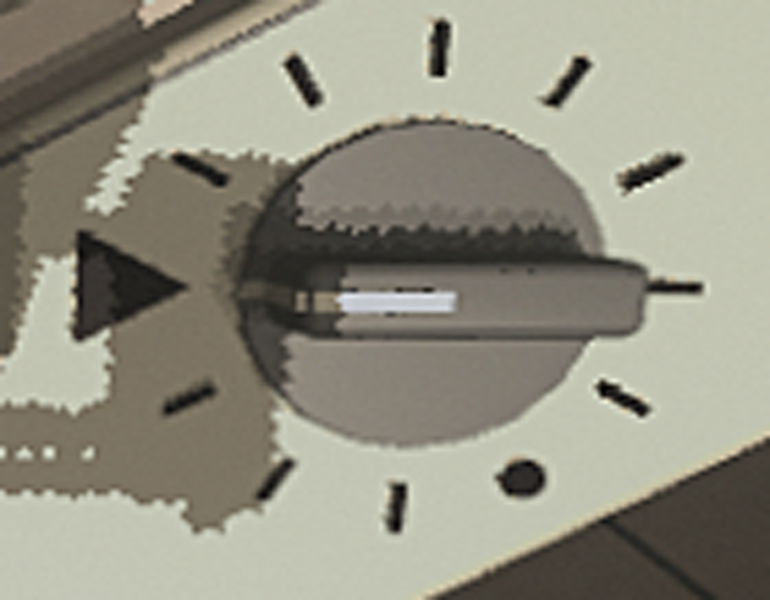

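The pointer line meets the rim at crop (245,290), level with the triangle tip (188,287) and its opposite tick (675,288), so the dial is on the mark. Pressing the button now.

Emit:
arm_command(steps=[[[0,0,0,0.03,-0.001,-0.001,-1],[0,0,0,0.06,-0.001,-0.001,-1],[0,0,0,0.08,-0.001,-0.001,-1],[0,0,0,0.09,-0.001,-0.001,-1],[0,0,0,0.095,-0.001,-0.001,-1]]])

```text
time_s: 11.08
position: [463.9, -107.6, 185.2]
ee_rot: [0.099, 0.652, -0.279, 0.698]
contact_force: [-1.1, -1.1, -1.1]
width: 0.006
```

```bash
python3 - <<'E'
from h import *
B=np.array([464.2,-107.6,181.1])
delta(B,gripR(30)); delta(B-N*6,gripR(30))
E
```

```text
rot [-1.25 -0.12  0.35] shift m [ 0.0039  0.001  -0.0003] t 11.08 p [ 463.9 -107.6  185.2] F [-1.1 -1.1 -1.1] w 0.006 J [-1.16  0.25  1.23  2.14  0.04  0.91 -0.51]
rot [-1.25 -0.12  0.35] shift m [ 0.0099  0.0011 -0.0003] t 11.08 p [ 463.9 -107.6  185.2] F [-1.1 -1.1 -1.1] w 0.006 J [-1.16  0.25  1.23  2.14  0.04  0.91 -0.51]
```

Emit:
arm_command(steps=[[[0,0,0,0.003,0,0,-1],[0,0,0,0.006,0,0,-1],[0,0,0,0.009,0,0,-1],[0,0,0,0.009,0,0,-1]]])

```text
time_s: 11.42
position: [465.7, -107.8, 179.9]
ee_rot: [0.099, 0.651, -0.275, 0.7]
contact_force: [-1.7, -1.6, 4.4]
width: 0.005
```

Emit:
arm_command(steps=[[[0,0,0,0.001,0,0,-1],[0,0,0,0.002,0,0,-1],[0,0,0,0.002,0,0,-1]]])

```text
time_s: 11.67
position: [465.9, -108.1, 178.0]
ee_rot: [0.099, 0.651, -0.275, 0.7]
contact_force: [-0.7, -1.0, 5.6]
width: 0.004
```

Emit:
arm_command(steps=[[[0,0,0,0.001,0,0,-1],[0,0,0,0.002,0,0,-1],[0,0,0,0.002,0,0,-1]]])

```text
time_s: 11.92
position: [466.2, -108.4, 176.8]
ee_rot: [0.099, 0.652, -0.275, 0.7]
contact_force: [-13.7, 9.0, 41.5]
width: 0.005
```

Emit:
arm_command(steps=[[[0,0,0,0.001,0,0,-1],[0,0,0,0.0015,0,0,-1],[0,0,0,0.0015,0,0,-1]]])

```text
time_s: 12.17
position: [466.5, -108.5, 176.2]
ee_rot: [0.099, 0.652, -0.275, 0.7]
contact_force: [-24.8, 17.2, 72.7]
width: 0.005
```

That is the hard stop: the force jumped, so the button is fully down. Retracting.

Emit:
arm_command(steps=[[[0,0,0,-0.01,0,0,-1],[0,0,0,-0.04,0,0,-1],[0,0,0,-0.08,0,0,-1],[0,0,0,-0.12,0,0,-1],[0,0,0,-0.12,0,0,-1]]])

```text
time_s: 12.58
position: [465.1, -78.1, 288.5]
ee_rot: [0.098, 0.652, -0.275, 0.7]
contact_force: [0.3, 1.1, -0.5]
width: 0.006
```

```bash
python3 - <<'E'
from h import *
B=np.array([464.2,-107.6,181.1])
delta(B,gripR(30))
w=snap('wrist','w13.png'); t=snap('top','t13.png');s=snap('scene','s13.png')
print(proj(w,B))
cv2.imwrite('pics/w13z.png',cv2.resize(cv2.imread('pics/w13.png')[50:230,270:500],None,fx=3.3,fy=3.3,interpolation=cv2.INTER_CUBIC))
E
```

```text
rot [-0.91 -0.08  0.06] shift m [ 0.1113 -0.0011 -0.0002] t 12.58 p [465.1 -78.1 288.5] F [ 0.3  1.1 -0.5] w 0.006 J [-1.47 -0.14  1.23  2.01  0.41  1.27 -0.92]
[318.62721203 199.30075899]
```

View pics/w13z.png

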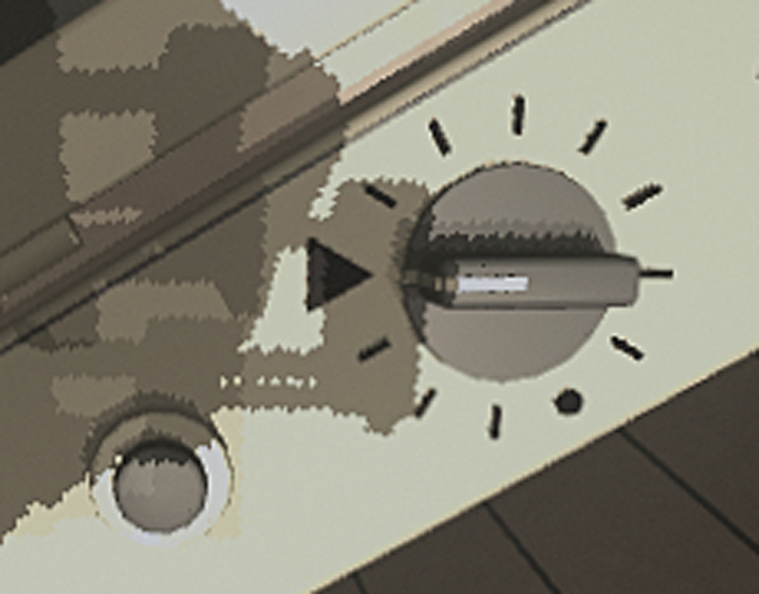

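View pics/s13.png

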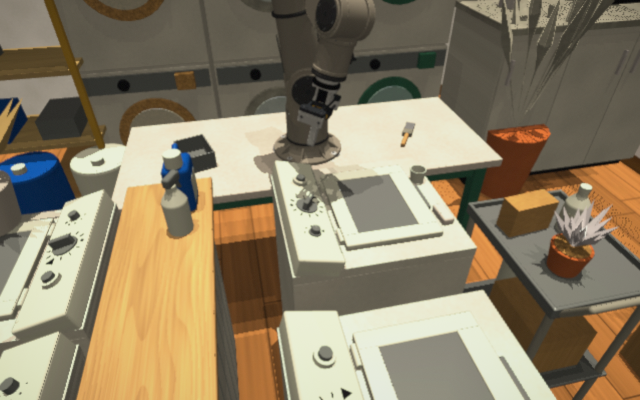

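View pics/t13.png

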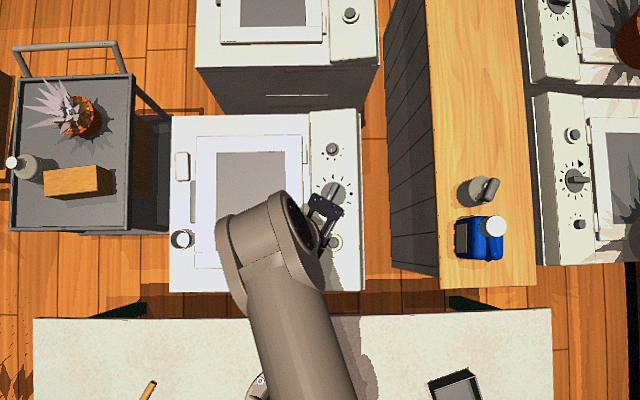

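```bash
python3 - <<'E'
from h import *
t=snap('top');s=snap('scene')
cv2.imwrite('pics/s14z.png',cv2.resize(cv2.cvtColor(s['img'],cv2.COLOR_RGB2BGR)[150:260,310:480],None,fx=4.5,fy=4.5,interpolation=cv2.INTER_CUBIC))
for th in (0,.04,.08):
    P=[576+170,-40+290*np.cos(th)-9*np.sin(th),132+290*np.sin(th)+9*np.cos(th)]; Q=[746,-40,141]
    print(th,proj(s,P),proj(t,P), 'hinge',proj(s,Q))
E
```

```text
0 [448.00623395 230.21593839] [191.21430578 135.40353701] hinge [345.36752804 246.38583086]
0.04 [448.56502613 227.06894575] [190.34639229 134.33953224] hinge [345.36752804 246.38583086]
0.08 [448.96946633 223.91700478] [189.64600885 133.25456418] hinge [345.36752804 246.38583086]
```

View pics/s14z.png

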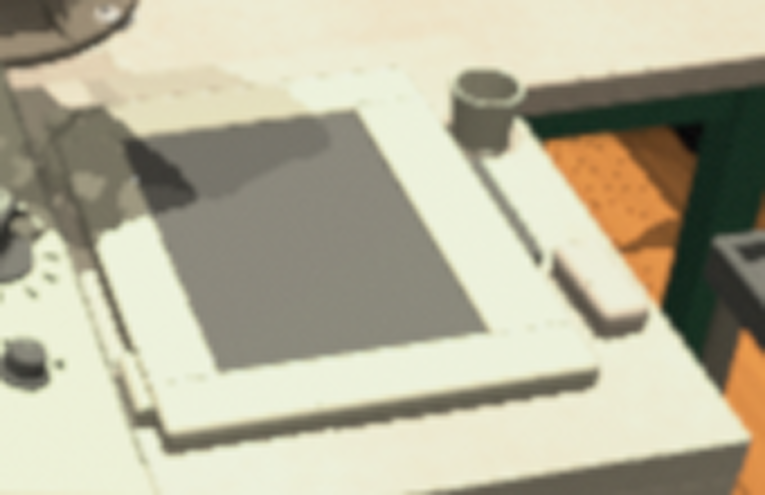

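The lid corner is at pixel (443,232), which fits angle 0 (predicted row 230; 227 at 0.04 rad), and the shadow gap is even. Handing in.

```bash
python3 - <<'E'
from workcell import ticket
print(ticket.close_job())
E
```

```text
the job is handed in; nothing more can be done
None
```

I shut the lid, turned the programme dial to the triangular mark, pressed the start button to its stop, backed off, and handed the job in at about 13 s. No verdict was reported.

**Last checks**
- **Lid:** I eased it down at about 5 N until it met its stop, with 34 N of push there. In the last scene picture its front corner sits about 2 pixels from where a shut lid should be, on the side away from open. It was about 5 to 7 pixels off sideways, which I put down to the rough washer position.
- **Programme dial:** I turned it about 67°. In the wrist pictures after release and after the button press, the pointer line, the triangle's tip and the opposite tick line up to within 1 to 2°.
- **Start button:** It went to its hard stop and the cap looks raised again in the last wrist picture. I judged this by eye and did not measure it.
- **Everything else:** The cup, soap, jug, spray bottle and water-level dial look unmoved, also by eye. The arm was clear, with about 1 N on the force reading.

**Force:** I pressed the button harder than needed. The reading peaked at about 73 N along z, roughly 79 N in all, because I took one extra step after reaching the stop. That is under the 120 N wrist limit. The contact was at the fingertips, so I don't expect the 40 N limit on the arm and gripper body to apply, but I could not confirm that.

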